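# Load the kitchen bottle caddy and raise its handle

### The arm

A 6-joint arm with a two-finger parallel gripper is mounted at the origin on the work surface. World frame = base frame: x ahead of the robot, y to its left, z up, the work surface at z = 0. Lengths are in m, angles in degrees, forces in N, time in s.
With the tool pointing down it reaches from about 0.375 to 0.75 m from the base axis. Payload 9 kg.
Tool frame: the origin (TCP) lies where the fingers leave the gripper's body, on its centre line; the fingertips stand 73 mm ahead of it and the grasp point (between the pads) lies 54 mm ahead of it (robot.tip_reach is the distance from the TCP to the fingertips, in m); z points along the fingers, y is the line along which they close (so a half turn about z gives the same grasp; the last joint's range is limited). The gripper opens to 85 mm and grips with 20 to 120 N. Pads are 22 mm wide; open, the fingers measure 114 mm over their backs; the gripper's body (76 mm by 85 mm) begins 54 mm behind the grasp point. The pads swing forward as they close: fully open they stand 13 mm farther back than shut.
Start: joints at [50.552, 5.964, 5.575, 89.605, 0, 77.527], TCP at [0.272, 0.535, 0.304] pointing down, gripper open.
Joint ranges: [-171.21, 171.21], [-48.23, 106.86], [-62.78, 66.21], [-105.2, 120.99], [-86.42, 89.51], [-180, 180]. Speed limits (degrees/s): [127.2, 127.2, 147.25, 180, 180, 180].

### API

Orientations are given as [roll, pitch, yaw] about the fixed x, y, z axes, in that order (R = Rz(yaw) Ry(pitch) Rx(roll)).
In Python, from plant import robot gives the robot as it stands. Calls block until the motion is done:
- robot.move_pose(position, orientation): joint-space move of the TCP to a pose.
- robot.line_to(position, vel=0.15, rotation=None, guard=None): straight line of the TCP; rotation=None keeps the orientation; vel is the mean speed in m/s. With guard (N) it stops when the force on the tool has changed by that much, and returns True; else False.
- robot.goto_joints(angles): joint-space move.
- robot.set_gripper(opening): finger opening in m; the grip force is fixed at half the most; returns when the fingers have stopped.
- robot.pause(seconds).
- robot.ik(position, orientation): joint angles nearest the present ones, or None.
- robot.observe(): the state.
- robot.grab_frame(name): name is "side" or "top" or "wrist"; returns the picture (420x560x3 uint8, blue, green, red); there is no depth.
- robot.get_calibration(name): a dict with "vertical_fov" (degrees; the focal length in pixels is half the picture's height over the tangent of half this angle, whatever the lens; pixels are square), "cx", "cy" (the principal point, pixels), "k1" (the pictures are not rectified: a ray, as slopes to the right and down, at radius r is drawn at 1 + k1 r^2 times it, then the intrinsics apply), "rvec" (rotation vector, rad) and "tvec" (3), from world to camera coordinates, as OpenCV has them. Camera axes: x right, y down, z forward; pixel columns grow to the right and rows downward; lengths in m; the calibration is good to about 2 mm. A picture is of the moment at which its call begins: read the wrist's pose just before it. get_calibration takes no time and is no camera call; for the wrist camera it gives the pose at the moment of the call.
A pose or a line that the arm cannot do raises robot.IKError and nothing moves.
- robot.job_done(): hands the job in; it is judged then, once.
The state is a dict: "time": time; "q": joint angles; "qvel": joint speeds; "joint_torque": joint torques, N m; "tool_pos": TCP position; "tcp_rot": TCP orientation; "ft_force": force on the tool from outside, world axes, zero at the start; "torque": the same for the moment, N m; "gripper_width": finger opening in m; "gripper_force": force on a finger pad.
Only numpy, scipy, OpenCV 4.12 (cv2) and the standard library are available. Lean on these libraries where they do the work, as an engineer would, in place of code of your own. Each camera call takes 0.05 s, during which the arm holds its last target. There are 200 camera calls.

### The job

Stand the washed jar and the bottle from the draining mat upright in the two free cells of the caddy, one in each, setting them down gently rather than dropping them. With both in, swing the caddy's carrying handle straight up and leave it standing, ready to carry. Keep the spice pots in their cells and leave the drinking glass and the other things where they are.

Things in the scene. Friction and masses are not known exactly. Their poses are not given: they have to be found in the camera images.
- jar: round glass storage jar with a flat steel screw lid, 58 mm in diameter (body and lid) and 105 mm high; the lid takes the top 23 mm. Starts upright on the draining mat. Origin at the centre of its underside, z up its axis
- bottle: round green glass bottle, 145 mm high: body 56 mm in diameter up to 72 mm, shoulder narrowing to 34 mm diameter at 94 mm, then a straight 34 mm neck and steel cap to the top. Starts upright on the draining mat. Origin at the centre of its underside, z up its axis
- caddy: white open-topped bottle caddy, fixed, 156 mm along its x by 232 mm along its y: 2 rows (x = -38, 38 mm) by 3 columns (y = -76, 0, 76 mm) of square cells 72 mm clear, walls 4 mm thick and 50 mm high, floor 8 mm up. Four cells hold spice pots, two are free. Origin at the centre of its underside; at yaw 0 its x points away from the robot
- pad_a: round cork pad, 60 mm in diameter and 3 mm thick, fixed on the floor in the centre of one free cell of the caddy. Origin at the centre of its underside, 8 mm above the caddy's underside; its yaw means nothing
- pad_b: cork pad just like pad_a, in the centre of the other free cell
- handle (a joint): angle (rad) of the caddy's carrying handle, a bail of 6 mm steel wire hinged at the middle of the caddy's two y ends, 55 mm above its underside. 0 = lying level towards the robot (caddy's -x), 1.57 = straight up, stop at 2.4. A stiff hinge: it stays where it is left and needs about 2 to 3 N at the grip
- handle_grip (a point): centre of the black grip tube of the handle, 16 mm in diameter and 110 mm long along the caddy's y, 155 mm from the hinge axis; the bare wire sides are 128 mm to either side of it. Turns with the handle
- handle_pivot (a point): point on the handle's hinge axis (along the caddy's y) over the caddy's centre
- tumbler: open clear drinking glass without a lid, 66 mm across the rim, 85 mm high, standing on the draining mat: it stays there. Origin at the centre of its underside
- mat: dark rubber draining mat lying fixed on the counter, 300 by 190 mm, 4 mm thick. Origin at the centre of its underside
- mug: white mug, 80 mm across, 85 mm high, on the counter; bystander. Origin at the centre of its underside
- brush: wooden dish brush with a round head of white bristles, about 240 mm long, lying on the counter; bystander
- pot0: short white ceramic spice pot with a steel lid, 53 mm in diameter, 61 mm high, standing in a cell of the caddy: it stays there. Origin at the centre of its underside
- pot1: short white ceramic spice pot with a steel lid, 53 mm in diameter, 61 mm high, standing in a cell of the caddy: it stays there. Origin at the centre of its underside
- pot2: short white ceramic spice pot with a steel lid, 53 mm in diameter, 61 mm high, standing in a cell of the caddy: it stays there. Origin at the centre of its underside
- pot3: short white ceramic spice pot with a steel lid, 53 mm in diameter, 61 mm high, standing in a cell of the caddy: it stays there. Origin at the centre of its underside
Things that resemble listed ones, but are neither listed nor needed, are in the scene too. Leave any orange look-alike of the pot3 alone.

How it is judged (in metres and radians):
On the way, in this order (a step that is already met when the one before it is completed fails the run):
1. jar and bottle stand released in the two free cells, one in each, while the handle is still down (below 0.9 rad) (((horizontal distance between jar and pad_a below 0.02 m and z of jar in the frame of pad_a below 0.008 m) or (horizontal distance between jar and pad_b below 0.02 m and z of jar in the frame of pad_b below 0.008 m)) and angle between each of jar, bottle's own z axis and vertical below 0.1 rad and linear speed of each of jar, bottle below 0.03 m/s and contact force between the fingers and jar below 0.1 N and ((horizontal distance between bottle and pad_a below 0.02 m and z of bottle in the frame of pad_a below 0.008 m) or (horizontal distance between bottle and pad_b below 0.02 m and z of bottle in the frame of pad_b below 0.008 m)) and contact force between the fingers and bottle below 0.1 N and value of joint handle below 0.9 rad), for 0.2 s.
2. the handle is swung upright (value of joint handle between 1.37 and 1.77 rad), for 0.2 s.
At the end, for the whole second after the job is handed in: Jar and bottle upright (0.1 rad), one on each cork pad (axis within 20 mm of its centre, underside less than 8 mm above the pad's underside), released, at rest; the spice pots upright in their cells; the handle still and within 0.2 rad of straight up (1.37 to 1.77) (all of step 2 and ((horizontal distance between jar and pad_a below 0.02 m and z of jar in the frame of pad_a below 0.008 m) or (horizontal distance between jar and pad_b below 0.02 m and z of jar in the frame of pad_b below 0.008 m)) and angle between each of jar, bottle, pot0, pot1, pot2, pot3's own z axis and vertical below 0.1 rad and linear speed of each of jar, bottle below 0.03 m/s and contact force between the fingers and jar below 0.1 N and ((horizontal distance between bottle and pad_a below 0.02 m and z of bottle in the frame of pad_a below 0.008 m) or (horizontal distance between bottle and pad_b below 0.02 m and z of bottle in the frame of pad_b below 0.008 m)) and contact force between the fingers and bottle below 0.1 N and velocity of joint handle between -0.1 and 0.1 rad/s); the robot touches nothing.
It fails at once if the jar or bottle is dropped (moves at over 0.7 m/s, a fall of about 25 mm, with the fingers off it) ((linear speed of jar above 0.7 m/s and contact force between the fingers and jar below 0.1 N) or (linear speed of bottle above 0.7 m/s and contact force between the fingers and bottle below 0.1 N)).
It fails at once if the jar or bottle is tipped over (more than 0.7 rad) (angle between any of jar, bottle's own z axis and vertical above 0.7 rad).
It fails at once if a spice pot in the caddy is tipped or lifted out of its cell (angle between any of pot0, pot1, pot2, pot3's own z axis and vertical above 0.35 rad or distance of any of pot0, pot1, pot2, pot3 from where it was at the start of the episode above 0.03 m).
It fails at once if a bystander (tumbler, mug, brush) is shifted more than 40 mm (distance of any of tumbler, mug, brush from where it was at the start of the episode above 0.04 m).
It also fails if it takes over 64 s, if anything falls off the work surface, if the arm or the gripper's body presses on something with over 40 N, if the wrist force passes 120 N, or if a joint passes its speed limit or range.

## Working session

There is one attempt and no reset: what is moved stays moved. The work goes in short steps, each a Python script; the robot and the scene stay as the last script left them, time stands still between calls to the robot, and variables do not carry over. Pictures are saved under pics/ and viewed, at most 10 in all, crops included, and the job is handed in when it is done.

```bash
ls; mkdir -p pics
python3 - <<'E'
from plant import robot
import cv2
for n in("top","side"):
    cv2.imwrite(f"pics/{n}0.png",robot.grab_frame(n)); print(n,robot.get_calibration(n))
print(robot.observe()["tool_pos"],robot.observe()["tcp_rot"],robot.get_calibration("wrist"))
E
```

```text
pics
top {'vertical_fov': 51.21521660110047, 'cx': 285.6218253071629, 'cy': 205.22489659522358, 'k1': -0.11261118679970349, 'rvec': array([ 2.13707168, -2.1214041 ,  0.16140911]), 'tvec': array([-0.07186127,  0.59411391,  0.92736609])}
side {'vertical_fov': 53.23059198866333, 'cx': 281.3460618440854, 'cy': 212.2831315149267, 'k1': -0.026647478883422237, 'rvec': array([ 0.66032328, -2.68947918,  1.08623885]), 'tvec': array([0.48448647, 0.29736583, 0.72774895])}
[0.27199704 0.53456246 0.30319527] [-1.79932126e+02 -1.43996175e-02  1.53027762e+02] {'vertical_fov': 58.507548330077476, 'cx': 281.10677208103016, 'cy': 209.2036199997859, 'k1': -0.08970955407639959, 'rvec': array([-2.48287075, -1.52210262, -0.19886851]), 'tvec': array([-0.60047361, -0.03237121,  0.37776357])}
```

View pics/top0.png

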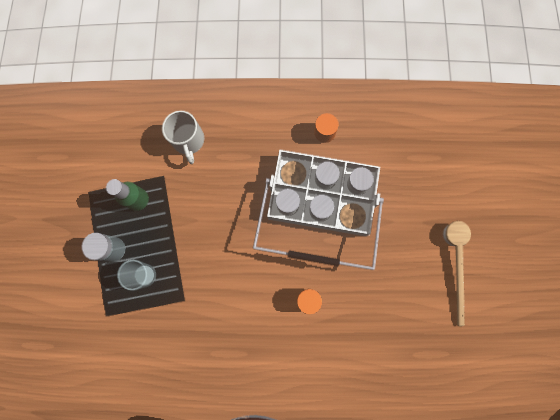

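View pics/side0.png

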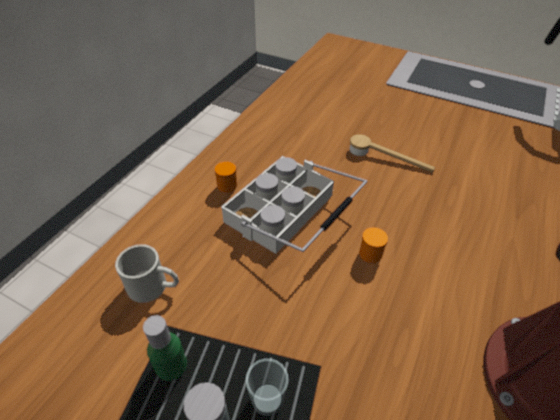

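The top view shows the bottle cap at (115,187), the jar lid at (95,246) and the tumbler at (137,275). The caddy rim corners are about (279,152), (380,166), (369,233) and (268,218). The free cells with cork pads are at (292,173) and (351,215), and the grip is at (313,258). Next I'll take zoomed crops and a first ray cast.

```bash
cat > h.py <<'E'
import numpy as np, cv2
from plant import robot
def ray(cal,px):
    f=210/np.tan(np.radians(cal["vertical_fov"])/2)
    K=np.array([[f,0,cal["cx"]],[0,f,cal["cy"]],[0,0,1]])
    n=cv2.undistortPoints(np.array([[px]],float),K,np.array([cal["k1"],0,0,0.]))[0,0]
    R=cv2.Rodrigues(cal["rvec"])[0]
    return -R.T@cal["tvec"], R.T@np.array([n[0],n[1],1])
def onz(cal,px,z):
    o,d=ray(cal,px); return o+d*(z-o[2])/d[2]
def proj(cal,P):
    f=210/np.tan(np.radians(cal["vertical_fov"])/2)
    K=np.array([[f,0,cal["cx"]],[0,f,cal["cy"]],[0,0,1]])
    return cv2.projectPoints(np.atleast_2d(np.array(P,float)),cal["rvec"],cal["tvec"],K,np.array([cal["k1"],0,0,0.]))[0][:,0]
E
python3 - <<'E'
from h import *
t=cv2.imread("pics/top0.png"); s=cv2.imread("pics/side0.png"); ct=robot.get_calibration("top"); cs=robot.get_calibration("side")
for n,p,z in [("cap",(115,187),.149),("lid",(95,246),.109),("c1",(279,152),.05),("c2",(380,166),.05),("c3",(369,233),.05),("c4",(268,218),.05),("padA",(292,173),.011),("padB",(351,215),.011),("grip",(313,258),.055),("or1",(327,125),.061),("or2",(310,301),.061)]:
    print(n,onz(ct,p,z).round(4))
for n,p,z in [("cap",(155,326),.149),("lid",(205,398),.109),("grip",(337,214),.055)]: print("side",n,onz(cs,p,z).round(4))
a=cv2.resize(t[165:315,75:190],None,fx=3.4,fy=3.4,interpolation=cv2.INTER_CUBIC)
b=cv2.resize(t[140:275,245:390],None,fx=2.75,fy=2.75,interpolation=cv2.INTER_CUBIC)
o=np.zeros((520,800,3),np.uint8); o[:a.shape[0],:391]=a[:520]; o[:b.shape[0],400:400+b.shape[1]]=b[:520]
cv2.imwrite("pics/crop.png",o)
E
```

```text
cap [0.6137 0.2823 0.149 ]
lid [0.4946 0.3344 0.109 ]
c1 [ 0.717  -0.0514  0.05  ]
c2 [ 0.6858 -0.2806  0.05  ]
c3 [ 0.5335 -0.2519  0.05  ]
c4 [ 0.5655 -0.0287  0.05  ]
padA [ 0.6776 -0.0813  0.011 ]
padB [ 0.579 -0.218  0.011]
grip [ 0.4777 -0.128   0.055 ]
or1 [ 0.7783 -0.1603  0.061 ]
or2 [ 0.3859 -0.1214  0.061 ]
side cap [0.6125 0.2901 0.149 ]
side lid [0.4975 0.3337 0.109 ]
side grip [ 0.4823 -0.1451  0.055 ]
```

View pics/crop.png

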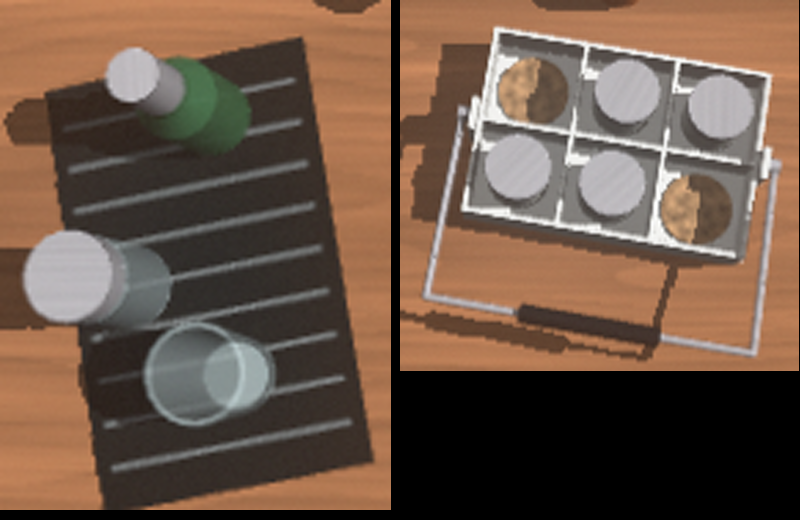

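The crops give the lid centre at (95.9,246.2), the cap at (114.1,187.1), pad A at (293,172.7), pad B at (353,216.4) and the grip at (313.5,258.2). Heights and spacings agree: the pads are about 170 mm apart and the caddy yaw is about -8°. I'll refine these with near-vertical wrist views.

Run:
```python
from h import *
c=robot.get_calibration("wrist"); R=cv2.Rodrigues(c["rvec"])[0]
o=robot.observe(); print("cam off",(-R.T@c["tvec"]-o["tool_pos"]).round(3),"axis",R[2].round(3))
from scipy.spatial.transform import Rotation as Ro
T=Ro.from_euler("xyz",o["tcp_rot"],degrees=True).as_matrix()
off=T.T@(-R.T@c["tvec"]-o["tool_pos"]); axt=T.T@R[2]; print(off.round(3),axt.round(3))
def look(p,z,yaw,h,name):
    M=Ro.from_euler("xyz",[180,0,yaw],degrees=True).as_matrix()
    a=M@axt; f=M@off
    cz=h+f[2]; cx=np.array(p)+a[:2]/a[2]*(cz-z)
    pos=[cx[0]-f[0],cx[1]-f[1],h]; q=robot.ik(pos,[180,0,yaw]); print(name,np.round(pos,3),q)
    if q is None: return
    robot.move_pose(pos,[180,0,yaw]); robot.pause(.2)
    cal=robot.get_calibration("wrist"); im=robot.grab_frame("wrist"); cv2.imwrite(f"pics/{name}.png",im); np.save(f"pics/{name}.npy",cal,allow_pickle=True)
    print(robot.observe()["time"])
look([.555,.30],.12,-127+0,.36,"wmat")
look([.62,-.15],.03,-100,.36,"wcad")
a=cv2.imread("pics/wmat.png");b=cv2.imread("pics/wcad.png")
cv2.imwrite("pics/both.png",cv2.resize(np.vstack([a,b]),None,fx=.7,fy=.7))
```

```text
cam off [-0.058  0.031  0.07 ] axis [ 0.23  -0.118 -0.966]
[ 0.066  0.001 -0.07 ] [-0.258  0.001  0.966]
wmat [0.546 0.286 0.36 ] [ 15.51510087  10.13174373  15.96948355  95.83773982   0.
 -37.48489913]
2.1
wcad [ 0.614 -0.19   0.36 ] [ -28.86014221   15.09579632   21.6070271    96.51123078    0.
 -108.86014221]
4.1
```

View pics/both.png

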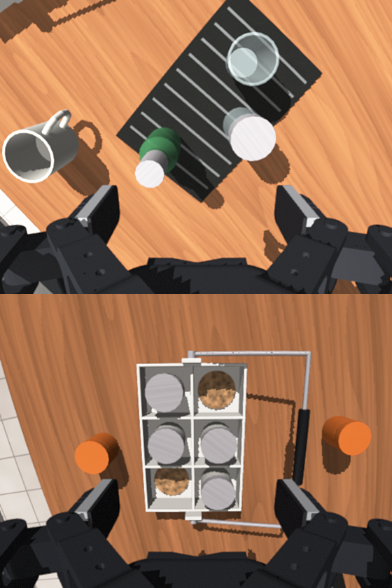

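The wrist view shows the lid near (360,197) and the cap near (213,248). The caddy rim runs from about (196,100) to (343,311) at full resolution. I'll get circle centres from masks and zoom on the caddy for its corners.

Run:
```python
from h import *
a=cv2.imread("pics/wmat.png"); ca=np.load("pics/wmat.npy",allow_pickle=True).item()
hsv=cv2.cvtColor(a,cv2.COLOR_BGR2HSV)
for n,p,z in[("lid",(360,197),.109),("cap",(213,248),.149)]:
  for thr in(195,215):
    m=((hsv[...,1]<40)&(hsv[...,2]>thr)).astype(np.uint8)
    m=cv2.morphologyEx(m,cv2.MORPH_OPEN,np.ones((3,3),np.uint8))
    k,l,st,ce=cv2.connectedComponentsWithStats(m); i=l[p[1],p[0]]
    cn=max(cv2.findContours((l==i).astype(np.uint8),0,1)[0],key=cv2.contourArea)
    e=cv2.fitEllipse(cv2.convexHull(cn)); c=onz(ca,e[0],z); o=onz(ca,(e[0][0]+1,e[0][1]),z)
    print(n,thr,np.round(e[0],1),np.round(e[1],1),c.round(4),"dia mm",np.round(np.array(e[1])*np.linalg.norm(o-c)*1000,1))
b=cv2.imread("pics/wcad.png")
o=cv2.resize(b[75:325,180:455],None,fx=2.4,fy=2.4,interpolation=cv2.INTER_CUBIC); cv2.imwrite("pics/cadz.png",o)
cb=np.load("pics/wcad.npy",allow_pickle=True).item()
for p,z in[((196,100),.05),((351,100),.05),((343,311),.05),((208,311),.05)]: print(onz(cb,p,z).round(4))
```

```text
lid 195 [360.1 196.2] [64.3 67. ] [0.4947 0.3365 0.109 ] dia mm [57.1 59.5]
lid 215 [361.3 197.4] [62.3 64.8] [0.4946 0.3381 0.109 ] dia mm [55.4 57.6]
cap 195 [213.  247.6] [38.5 42.1] [0.6137 0.2882 0.149 ] dia mm [31.  33.9]
cap 215 [213.1 248.1] [38.  41.4] [0.6139 0.2886 0.149 ] dia mm [30.6 33.3]
[ 0.6835 -0.2766  0.05  ]
[ 0.5334 -0.2501  0.05  ]
[ 0.5714 -0.0217  0.05  ]
[ 0.7234 -0.0482  0.05  ]
```

View pics/cadz.png

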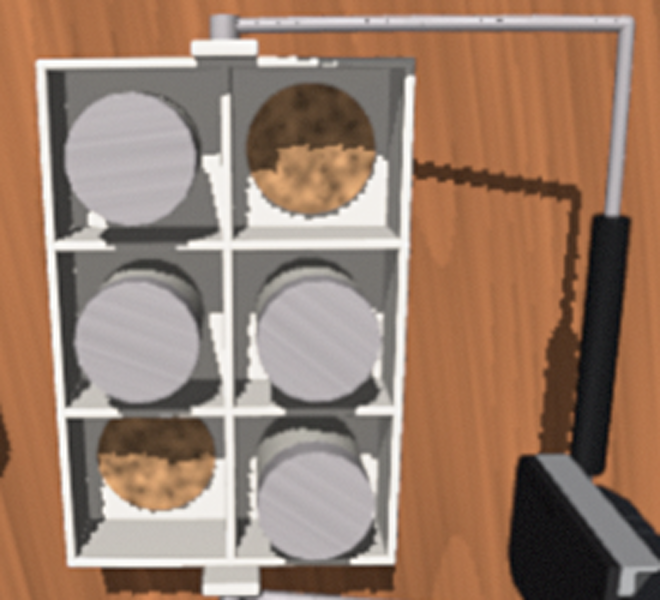

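The zoomed rim corners are (38,62), (414,62), (394,565) and (72,565), and pad B's centre is (311,149). I'll fit the caddy pose rigidly to these, then pick the jar.

```bash
cat >> h.py <<'E'
Y=-127.0
def caddy():
    cb=np.load("pics/wcad.npy",allow_pickle=True).item()
    px=np.array([(38,62),(414,62),(394,565),(72,565),(311,149)])/2.4+[180,75]
    W=np.array([onz(cb,p,z)[:2] for p,z in zip(px,[.05]*4+[.011])])
    L=np.array([(.078,-.116),(-.078,-.116),(-.078,.116),(.078,.116),(-.038,-.076)])
    U,S,V=np.linalg.svd((L-L.mean(0)).T@(W-W.mean(0))); R=(U@V).T
    c=W.mean(0)-R@L.mean(0)
    return c,R,(W-(L@R.T+c))
def pick(xy,zt,up):
    robot.set_gripper(.085)
    robot.move_pose([*xy,up],[180,0,Y])
    robot.line_to([*xy,zt],vel=.12); robot.set_gripper(0); robot.pause(.2)
    o=robot.observe(); print("grip",o["gripper_width"],o["gripper_force"],o["tool_pos"],o["time"])
def tcp(): return np.array(robot.observe()["tool_pos"])
E
python3 - <<'E'
from h import *
c,R,e=caddy(); print("caddy",c.round(4),np.degrees(np.arctan2(R[1,0],R[0,0])),"\n",(e*1000).round(1))
A=c+R@[.038,.076]; B=c+R@[-.038,-.076]; G=c+R@[-.155,0]; print("A",A,"B",B,"grip",G)
for p in ([*A,.30],[*B,.30],[.4947,.337,.148],[.614,.288,.30]): print(robot.ik(p,[180,0,Y]) is not None)
pick([.4947,.337],.148,.27)
robot.line_to([.4947,.337,.285],vel=.12)
print(robot.observe()["gripper_width"],robot.observe()["ft_force"])
im=np.hstack([robot.grab_frame("side"),robot.grab_frame("wrist")]); cv2.imwrite("pics/jar1.png",cv2.resize(im,(800,300)))
E
```

```text
caddy [ 0.6267 -0.149 ] -9.543661037087164 
 [[-0.6  0.5]
 [ 1.4  1.4]
 [ 0.9 -0.6]
 [-1.9 -1.1]
 [ 0.2 -0.3]]
A [ 0.67682222 -0.08034316] B [ 0.57667262 -0.21763867] grip [ 0.47389269 -0.12329205]
True
True
True
True
grip 0.05541593479706407 63.96334894219763 [0.49500887 0.33729327 0.1490718 ] 8.0417
0.0556046029480477 [ 0.53689817  0.27611106 -3.40126197]
```

View pics/jar1.png

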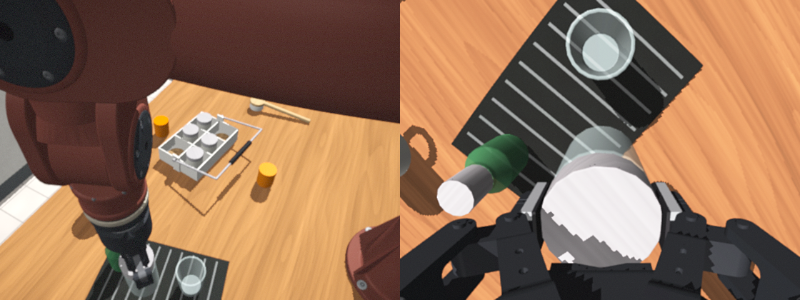

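The jar is held, with the lid circle centred near (283,301) in the wrist frame. The width reads 55 mm instead of 58, so I'll check the lid centre relative to the TCP.

Run:
```python
from h import *
c=robot.get_calibration("wrist"); t=tcp(); z=t[2]-.149+.109
im=robot.grab_frame("wrist")
hsv=cv2.cvtColor(im,cv2.COLOR_BGR2HSV)
m=((hsv[...,1]<45)&(hsv[...,2]>110)).astype(np.uint8)
m[:, :190]=0; m[:,375:]=0
m=cv2.morphologyEx(m,cv2.MORPH_OPEN,np.ones((5,5)))
k,l=cv2.connectedComponents(m); i=l[280,300]; ys,xs=np.where(l==i); print(xs.min(),xs.max(),ys.min(),ys.max())
M=np.array([np.cos(np.radians(Y)),np.sin(np.radians(Y))])
for p in [(282.8,301),((xs.min()+xs.max())/2,(ys.min()+ys.max())/2)]:
    d=onz(c,p,z)[:2]-t[:2]; print(p,"tool x off",d@M,"tool y",d@[M[1],-M[0]])
for p in [(283,231),(283,371),(197,301),(367,301)]: print(onz(c,p,z)[:2]-t[:2])
cv2.imwrite("pics/lid.png",im[180:420,150:420])
```

```text
198 366 175 373
(282.8, 301) tool x off 0.0041244763945238495 tool y 0.0015368366727925484
(np.float64(282.0), np.float64(274.0)) tool x off 0.01374437299465531 tool y 0.0012707793241040644
[-0.01820693 -0.02154967]
[0.01276317 0.01966439]
[ 0.01883453 -0.0191836 ]
[-0.02566138  0.01439816]
```

View pics/lid.png

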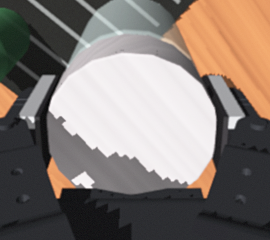

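The lid is centred to within about 4 mm along tool x, so the grasp is good. Next I place the jar in cell B, with half of that offset compensated.

```bash
cat >> h.py <<'E'
def place(xy,zt,open_,up):
    t=tcp(); robot.line_to([*xy,t[2]],vel=.2); robot.pause(.3)
    robot.line_to([*xy,zt+.012],vel=.1,guard=8); robot.pause(.2); print("pre",tcp())
    hit=robot.line_to([*xy,zt-.004],vel=.02,guard=4); o=robot.observe()
    print("down",hit,o["tool_pos"],"expect",zt,o["ft_force"],o["time"])
    return hit
def release(open_,up):
    robot.set_gripper(open_); robot.pause(.2); t=tcp(); print("w",robot.observe()["gripper_width"])
    robot.line_to([t[0],t[1],up],vel=.12); print(robot.observe()["time"])
E
python3 - <<'E'
from h import *
c,R,e=caddy(); M=np.array([np.cos(np.radians(Y)),np.sin(np.radians(Y))])
B=c+R@[-.038,-.076]-.002*M
hit=place(B,.1491+.007,0,0)
if hit and abs(tcp()[2]-.156)<.004: release(.078,.27)
im=robot.grab_frame("wrist"); cv2.imwrite("pics/p1.png",im)
E
```

```text
pre [ 0.57810454 -0.21617302  0.16866191]
down True [ 0.57776822 -0.21599149  0.15611919] expect 0.15610000000000002 [-0.74346927  0.42271052  4.65172992] 14.8417
w 0.07760866232618274
16.5
```

Run:
```python
from h import *
c,R,e=caddy(); A=c+R@[.038,.076]
pick([.614,.288],.173,.27)
z=tcp()[2]
robot.line_to([.614,.288,.30],vel=.12); print(robot.observe()["gripper_width"],robot.observe()["ft_force"])
cw=robot.get_calibration("wrist"); im=robot.grab_frame("wrist"); cv2.imwrite("pics/cap.png",im)
hsv=cv2.cvtColor(im,cv2.COLOR_BGR2HSV); t=tcp(); zz=t[2]-z+.149
M=np.array([np.cos(np.radians(Y)),np.sin(np.radians(Y))])
p0=proj(cw,[t[0],t[1],zz])[0]; print("expected cap px",p0)
m=((hsv[...,1]<45)&(hsv[...,2]>110)).astype(np.uint8); m[:,:int(p0[0])-60]=0; m[:,int(p0[0])+60:]=0
l=cv2.connectedComponents(m)[1]; ys,xs=np.where(l==l[int(p0[1]),int(p0[0])]); print(xs.min(),xs.max(),ys.min(),ys.max(), (xs.max()-xs.min())*np.linalg.norm(onz(cw,p0,zz)-onz(cw,p0+[1,0],zz)))
np.save("pics/zb.npy",z)
place(A,z+.007,0,0)
```

```text
grip 0.03172226582233761 59.6609977670596 [0.61431139 0.28803094 0.17354062] 20.3167
0.03154556946895377 [-0.18752802 -0.11146276 -2.37796997]
expected cap px [277.72684085 339.32995587]
225 336 237 373 0.032280277003162244
pre [ 0.67709998 -0.08043999  0.19319554]
down True [ 0.6767882  -0.08038286  0.18050855] expect 0.18054062168507926 [0.14295992 0.09482164 3.81256238] 25.9083
```

Contact came at the expected height, so I release, move clear and check with the top camera.

Run:
```python
from h import *
release(.07,.28)
robot.line_to([.50,-.05,.30],vel=.25)
s=robot.grab_frame("side"); w=robot.grab_frame("top")
o=np.zeros((600,800,3),np.uint8); o[:,:400]=cv2.resize(s[100:340,200:400],(400,480))[0:480].repeat(1,0) if 0 else cv2.copyMakeBorder(cv2.resize(s[120:340,190:390],(400,440)),0,160,0,0,0)
o[:,400:]=cv2.copyMakeBorder(cv2.resize(w[120:280,240:400],(400,400)),0,200,0,0,0)
cv2.imwrite("pics/chk.png",o)
```

```text
w 0.06996113575920918
27.5583
```

View pics/chk.png

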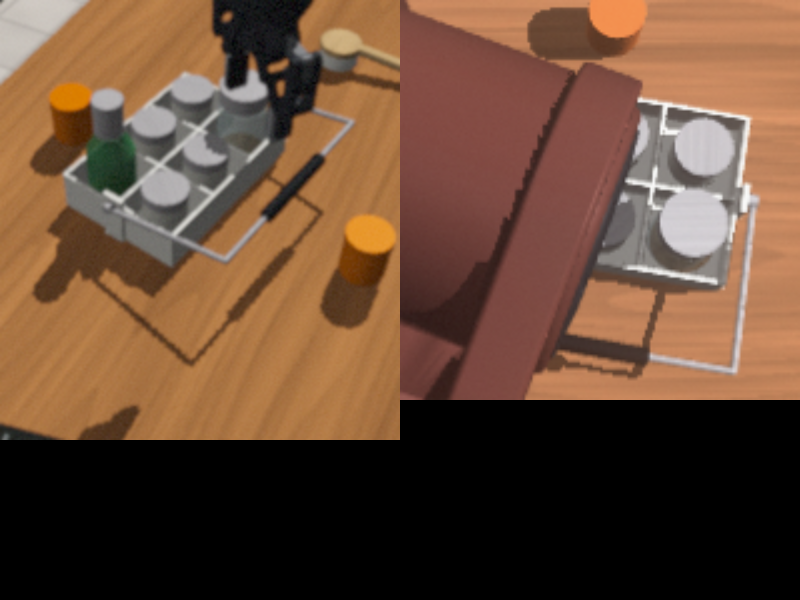

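Both items stand in their cells, with the bottle in the far-left and the jar in the near-right, and the handle is still down. Next I grip the tube.

Run:
```python
from h import *
c,R,e=caddy(); G=c+R@[-.155,0]; cb=np.load("pics/wcad.npy",allow_pickle=True).item()
P=onz(cb,(430.4,218.75),.058)[:2]; L=R.T@(P-c); print("tube point in caddy frame",L)
yaw=np.degrees(np.arctan2(R[1,0],R[0,0]))-90
x=(L[0]-.155)/2; g=c+R@[x,0]; print(g,yaw)
robot.set_gripper(.05)
robot.move_pose([*g,.20],[180,0,yaw])
f0=np.array(robot.observe()["ft_force"])
hit=robot.line_to([*g,.112],vel=.08,guard=6); print(hit,tcp())
if not hit:
    robot.set_gripper(0); o=robot.observe(); print(o["gripper_width"],o["gripper_force"],np.array(o["ft_force"])-f0,o["tool_pos"],o["time"])
```

```text
tube point in caddy frame [-0.16241763  0.00479559]
[ 0.47023521 -0.12267713] -99.54366103708716
False [ 0.47057025 -0.12286113  0.11261013]
0.012319063658677952 57.122938334941864 [ 35.48812422  -1.16149218 -12.35729714] [ 0.476395   -0.12409153  0.11492656] 31.2
```

Run:
```python
from h import *
f0=np.array([-.0,0,0])
for i in range(3):
    t=tcp(); robot.line_to(t,vel=.02); robot.pause(.2); o=robot.observe(); print(np.round(o["ft_force"],1),np.round(o["tool_pos"],4),np.round(o["tcp_rot"],2),o["gripper_width"],o["time"])
```

```text
[ 7.6  1.5 -1.1] [ 0.4773 -0.1242  0.1155] [-1.7985e+02  2.0000e-02 -9.9530e+01] 0.012392492197955301 31.9
[ 5.3  1.3 -1.3] [ 0.4775 -0.1241  0.1156] [-1.7998e+02  1.0000e-02 -9.9540e+01] 0.01232760346574528 32.35
[ 3.4  1.3 -1.6] [ 0.4775 -0.1241  0.1156] [-179.99    0.    -99.54] 0.012269088846736737 32.8
```

Run:
```python
from h import *
c,R,e=caddy(); t0=tcp(); d=R@[1,0]
for a in np.arange(9,91,9):
    th=np.radians(a); p=t0+[*(d*.155*(1-np.cos(th))),.155*np.sin(th)]
    robot.line_to(p,vel=.08); o=robot.observe(); f=np.array(o["ft_force"])
    print(a,f.round(1),np.round(o["tool_pos"]-p,4),round(o["gripper_width"],4),round(o["time"],2))
    if np.linalg.norm(f)>60: print("stop");break
```

```text
9 [ 34.    0.3 -12.1] [ 0.0048 -0.0009  0.0019] 0.0114 33.26
18 [ 77.8  -6.6 -45.4] [ 0.0092 -0.0018  0.0007] 0.0118 33.71
stop
```

The motion fits a handle that started raised by about 10°: the chord direction is 19° and its length gives a 19° swing. I'll relax the force and continue the arc from the measured angle.

Run:
```python
from h import *
c,R,e=caddy(); d=R@[1,0]
for i in range(3):
    robot.line_to(tcp(),vel=.02); robot.pause(.1)
o=robot.observe(); print(np.round(o["ft_force"],1),o["tool_pos"],o["time"])
s=np.array([.4775,-.1241,.1156]); v=tcp()-s; u=np.array([v[:2]@d,v[2]])
D=2*np.arcsin(np.linalg.norm(u)/.31); mean=np.arctan2(u[0],u[1]); th=mean+D/2
print("chord",u,"th0",np.degrees(mean-D/2),"th now",np.degrees(th))
```

```text
[ 5.5  1.5 -3.6] [ 0.4954118  -0.12721284  0.16308104] 35.1333
chord [0.01818    0.04748104] th0 11.51170665300521 th now 30.39094307190042
```

Run:
```python
from h import *
c,R,e=caddy(); d=R@[1,0]; s=np.array([.4775,-.1241,.1156]); th=np.radians(30.4)
while th<np.radians(89):
    t=tcp(); n=min(th+np.radians(9),np.radians(90))
    p=t+[*(d*.155*(np.cos(th)-np.cos(n))),.155*(np.sin(n)-np.sin(th))]
    robot.line_to(p,vel=.08); o=robot.observe(); f=np.array(o["ft_force"])
    v=tcp()-s; u=np.array([v[:2]@d,v[2]]); D=2*np.arcsin(np.linalg.norm(u)/.31); th=np.arctan2(u[0],u[1])+D/2
    print(round(np.degrees(th),1),round(np.degrees(th-D),1),f.round(1),np.round(o["tool_pos"]-p,4),round(o["time"],2))
    if np.linalg.norm(f)>60 or o["time"]>48: print("stop");break
```

```text
39.0 11.4 [ 0.3  2.3 -3.4] [-0.0005  0.0003 -0.0003] 35.58
48.1 11.4 [ 1.6  2.8 -3. ] [0.0001 0.0001 0.    ] 36.03
57.1 11.2 [-1.4  1.6  2.4] [ 0.0002 -0.0003  0.0006] 36.49
66.3 11.3 [ 1.5 -1.1 -3.1] [ 0.0002 -0.0003 -0.0002] 36.95
75.3 11.3 [-0.7  3.4 -0.9] [0.0001 0.0001 0.0001] 37.41
84.3 11.1 [1.2 2.6 2.3] [ 0.0002 -0.      0.0004] 37.87
89.9 11.2 [-1.8  0.8 -1.5] [-0.0003 -0.0001 -0.0004] 38.21
```

The swing ran smoothly with a consistent angle. I'll open partly, retreat straight up and check.

Run:
```python
from h import *
t=tcp(); print(t)
robot.set_gripper(.05); robot.pause(.2)
robot.line_to([t[0],t[1],t[2]+.09],vel=.1)
robot.move_pose([.40,.30,.36],[180,0,-100]); robot.pause(.3)
ct=robot.get_calibration("top"); c,R,e=caddy(); print("upright grip px",proj(ct,[[*c,.21]]),robot.observe()["time"])
s=robot.grab_frame("side"); w=robot.grab_frame("top")
cv2.imwrite("pics/fin.png",np.hstack([cv2.resize(s,(400,300)),cv2.resize(w[100:280,220:460],(400,300))]))
```

```text
[ 0.62722148 -0.1494383   0.24038491]
upright grip px [[328.08414421 174.49761427]] 42.05
```

View pics/fin.png

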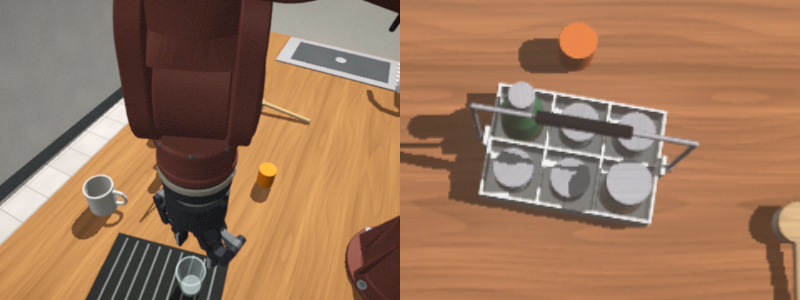

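The grip shows at about (331,175) in the top frame, against (328,174.5) predicted for straight up. The bottle, jar and pots are in their cells and the gripper is clear, so I hand in.

```bash
python3 -c "
from plant import robot
print(robot.job_done())"
```

```text
the job is handed in; nothing more can be done
None
```

The jar and bottle stand released in the two free cells, the handle is straight up as far as the last pictures show, and the job was handed in after about 42 s of the 64 s allowed; no verdict came back.

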